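# Slide the chopping board out over the waste caddy

## Robot

A 6-joint arm with a two-finger parallel gripper is mounted at the origin on a cart in front of the work surface, level with it; the furniture and walls round the work are solid. World frame = base frame: x ahead of the robot, y to its left, z up, the work surface at z = 0. Lengths are in m, angles in rad, forces in N, time in s.
With the tool pointing down it reaches from about 0.275 to 1 m from the base axis. Payload 8.4 kg.
Tool frame: the origin (TCP) lies on the centre line of the jaws, within the pads' length; the fingertips stand 8 mm ahead of it and the grasp point (between the pads) lies 11 mm behind it; z points along the fingers, y is the direction in which the jaws open and shut (so a half turn about z gives the same grasp; the last joint's range is limited). The gripper opens to 85 mm and grips with 20 to 120 N. Pads are 22 mm wide; open, the fingers measure 114 mm over their backs; the gripper's body (76 mm by 85 mm) begins 54 mm behind the grasp point. The pads swing forward as they close: fully open they stand 13 mm farther back than shut.
Start: joints at [1.231, 0.353, 1.633, -0, 1.155, -0.002], TCP at [0.207, 0.59, 0.239] pointing down, gripper open.
Joint ranges: [-2.63, 2.63], [-0.92, 2.1], [0.06, 2.66], [-1.3, 4.44], [0, 2.69], [-3.02, 3.02]. Speed limits (rad/s): [2.22, 2.22, 2.79, 3.14, 3.14, 3.14].

## Interface

Orientations are given as a rotation vector (axis times angle).
In Python, from station import get_state, snapshot, camera_model, close_job gives the robot as it stands. The module is installed in compiled form; this text tells all that it offers.
- The arm moves only by the shell command python3 -m jog 'ROWS' [OPENING]. ROWS is JSON, one flat list of numbers, 6 for each row, row after row: the shift along the world's x, y, z in units of 40 mm (1.0 is 40 mm), then the turn, a rotation vector about the world's x, y, z in units of 6 degrees (1.0 is 6 degrees). A call has exactly 5 rows; each row is the pose to reach, as a shift and turn from the pose commanded when the call began; what a row does not reach only later rows make up. A row lasts 1/8 s, in which the tool goes at most 62.5 mm and 10.7 degrees, less where a joint would pass 70% of its speed; a pose out of reach is approached as far as the arm can. A call with a gripper value outside its range is refused whole. OPENING is the opening, from -1 (shut) to 1 (fully open), set as the call begins (- or left out, the last holds). The fingers move at their own pace and stop on an object; the grip force is fixed at half the most. Time passes only in rows, so rows that repeat a pose let the fingers close, or fill a call up. It gives the time, the measured TCP pose, the force and the opening at its end, in the units of the state.
- get_state(): the state, without advancing time (a new reading comes with each control period).
- snapshot(name): name is "scene" or "top"; returns (picture, depth): 384x512x3 uint8, blue, green, red; 384x512 float32, m along the optical axis (not along the pixel's ray), 0 where there is no reading.
- camera_model(name): a dict with "fov_y" (degrees; the focal length in pixels is half the picture's height over the tangent of half this angle, whatever the lens; pixels are square), "cx", "cy" (the principal point, pixels), "D" ([k1, k2, p1, p2, k3] as OpenCV has them; the pictures are not rectified), "position" and "orientation" of the camera in the world. Camera axes: x right, y down, z forward; pixel columns grow to the right and rows downward; lengths in m; the calibration is good to about 2 mm. A picture is of the moment at which its call begins. camera_model takes no time and is no camera call.
- close_job(): hands the job in, once; it reports no verdict.
The state is a dict: "time_s": time; "q": joint angles; "joint_velocities": joint speeds; "tau": joint torques, N m; "eef_pos": TCP position; "eef_rot": TCP orientation; "force": force on the tool from outside, world axes, zero at the start; "wrist_torque": the same for the moment, N m; "width": finger opening in m.
Only numpy, scipy, OpenCV 4.12 (cv2) and the standard library are available. Lean on these libraries where they do the work, as an engineer would, in place of code of your own. Each camera call takes 0.05 s, during which the arm holds its last target. There are 200 camera calls.

## Task

Make the chopping board ready for scraping peelings into the waste caddy that hangs in front of the worktop: push the egg timer aside along the worktop, out of the board's way, then slide the board, with the onion staying on it, until its near long edge overhangs the front edge of the worktop by 5 cm, square to that edge and centred over the caddy. Only push with the fingers and gently: do not pinch, lift or tip anything, do not let the board bump into the timer, do not touch the onion, and leave the other things where they are.

Things in the scene. Friction and masses are not known exactly. Their poses are not given: they have to be found in the camera images.
- board: wooden chopping board, a slab 220 mm (its x) by 320 mm (its y) by 22 mm thick, about 1 kg, lying flat and loose on the worktop, friction about 0.6; origin at the centre of its underside, x away from the robot when square, z up; it starts up to 0.2 rad out of square, behind the timer and 2 to 14 cm to the right of the caddy's middle
- board_near (a point): middle of the board's near long edge, at its underside (110 mm from the board's centre along its -x)
- timer: wind-up egg timer, round and squat, red below and white above, 62 mm across and 51 mm high, 0.11 kg, standing loose between the board and the front edge of the worktop, in the board's way, its side about 2 cm from the board's near edge; origin at the centre of its underside; its yaw means nothing
- onion: onion, 82 mm across and 94 mm high, 0.2 kg, standing loose on the nearer half of the board; origin at the centre of its underside, z up
- edge_above_caddy (a point): point on the straight front edge of the worktop (top surface, z = 0) right above the middle of the waste caddy; x points away from the robot, square to the edge, y to the left along it. The caddy is an open grey box 220 mm wide along the edge and 122 mm deep, hung on the door handles with its rim 6 cm below the worktop; worktop at x > 0 of this point, free air at x < 0
- mug_white: white mug, 83 mm across, 94 mm high, on the right of the worktop; leave alone; origin at the centre of its underside
- mug_dark: dark grey mug, 88 mm across, 106 mm high, on the right of the worktop; leave alone; origin at the centre of its underside
- lighter: gas lighter with a blue grip, 202 mm long, 19 mm high, lying along the back behind the board; leave alone; origin at its centre, underside
- spoon: metal dessert spoon, 191 mm long, lying near the front edge on the right; leave alone; origin at its centre, underside
- lemon: lemon, 71 mm long, lying on the left; leave alone; origin at its underside
Things that resemble listed ones, but are neither listed nor needed, are in the scene too. What is shaped like the timer but orange is not meant.

How it is judged:
At the end, for the whole second after the job is handed in: The board lies flat and still with its near edge 37 to 63 mm out past the worktop's front edge, its middle within 16 mm of the caddy's middle along the edge, and square to the edge within 0.09 rad (5 degrees); the onion is still on the board; the timer stands upright and still on the worktop (x of board_near in the frame of edge_above_caddy between -0.063 and -0.037 m and y of board_near in the frame of edge_above_caddy between -0.016 and 0.016 m and angle between the x axis of board and the x axis of edge_above_caddy, either way round below 0.09 rad and angle between board's own z axis and vertical below 0.03 rad and height (world z) of board between -0.004 and 0.004 m and x of onion in the frame of board between -0.11 and 0.11 m and y of onion in the frame of board between -0.16 and 0.16 m and z of onion in the frame of board between 0.015 and 0.04 m and height (world z) of timer between -0.004 and 0.004 m and angle between timer's own z axis and vertical below 0.1 rad and linear speed of each of timer, board below 0.01 m/s); the robot touches nothing.
It fails at once if the board or the timer is lifted, tipped over or falls off the worktop (height (world z) of any of board, timer above 0.012 m or height (world z) of any of board, timer below -0.012 m or angle between board's own z axis and vertical above 0.1 rad or angle between timer's own z axis and vertical above 0.35 rad).
It fails at once if the timer (over 18 N) or the board (over 60 N) is pinched or pushed roughly by the fingers (contact force between the fingers and timer above 18 N or contact force between the fingers and board above 60 N).
It fails at once if the board bumps into the timer (contact force between board and timer above 0.5 N).
It fails at once if the robot touches the onion (contact force between any of the fingers, the arm and onion above 0.5 N).
It fails at once if another thing is shifted by more than 2 cm (distance of any of mug_white, mug_dark, lighter, spoon, lemon from where it was at the start of the episode above 0.02 m).
It also fails if it takes over 67 s, if anything falls off the work surface, if the arm or the gripper's body presses on something with over 40 N, if the wrist force passes 120 N, or if a joint passes its speed limit or range.

## Working session

There is one attempt and no reset: what is moved stays moved. The work goes in short steps, Python scripts to look and compute and a shell command to move; the robot and the scene stay as the last step left them, time stands still between calls to the robot, and variables do not carry over. Pictures are saved under pics/ and viewed, on a budget of 10 in all, crops included, one or two more only if the job needs it, and the job is handed in when it is done.

```bash
mkdir -p pics; cat > h.py <<'E'
import numpy as np, cv2
from scipy.spatial.transform import Rotation as R
from station import get_state, snapshot, camera_model, close_job
def cam(n):
    m=camera_model(n); f=192/np.tan(np.radians(m["fov_y"])/2)
    K=np.array([[f,0,m["cx"]],[0,f,m["cy"]],[0,0,1.]])
    o=np.array(m["orientation"],float)
    Rm=R.from_rotvec(o).as_matrix() if o.size==3 else (o.reshape(3,3) if o.size==9 else None)
    return K,np.array(m["D"],float),Rm,np.array(m["position"],float)
def ray(n,uv,z):
    K,D,Rm,p=cam(n)
    u=cv2.undistortPoints(np.array(uv,float).reshape(-1,1,2),K,D).reshape(-1,2)
    d=np.c_[u,np.ones(len(u))]@Rm.T
    return p+d*((z-p[2])/d[:,2])[:,None]
def proj(n,P):
    K,D,Rm,p=cam(n)
    return cv2.projectPoints((np.array(P,float).reshape(-1,3)-p)@Rm,np.zeros(3),np.zeros(3),K,D)[0].reshape(-1,2)
def cloud(n,dep):
    v,u=np.mgrid[0:384,0:512]
    K,D,Rm,p=cam(n)
    a=cv2.undistortPoints(np.c_[u.ravel(),v.ravel()].astype(float).reshape(-1,1,2),K,D).reshape(-1,2)
    return ((np.c_[a,np.ones(len(a))]*dep.reshape(-1,1))@Rm.T+p).reshape(384,512,3)
E
python3 - <<'E'
from h import *
print(camera_model("top"),camera_model("scene"))
for n in("top","scene"):
    im,d=snapshot(n); np.savez(f"{n}0.npz",im=im,d=d); cv2.imwrite(f"pics/{n}0.png",im)
s=get_state();print(s)
E
```

```text
{'fov_y': 51.28709094298298, 'cx': 248.89593392907932, 'cy': 191.85525848469308, 'D': array([-0.02866855,  0.        ,  0.        ,  0.        ,  0.        ]), 'position': array([0.2325329 , 0.24612594, 1.29302484]), 'orientation': array([-2.05179697,  2.1653212 , -0.22356514])} {'fov_y': 53.980477351174365, 'cx': 252.86789191675282, 'cy': 196.43489605262198, 'D': array([0.02037813, 0.        , 0.        , 0.        , 0.        ]), 'position': array([-0.16706925, -0.51402118,  0.6786468 ]), 'orientation': array([-2.01175403,  0.75841229, -0.42926309])}
{'time_s': 0.1, 'q': array([ 1.23059393e+00,  3.53599714e-01,  1.63405338e+00, -4.12782307e-06,
        1.15523569e+00, -2.41977853e-03]), 'joint_velocities': array([ 0.00098434, -0.00179796, -0.00190245,  0.00039326,  0.00023687,
       -0.00097967]), 'tau': array([-1.29359712e-03, -6.06353331e+01, -3.42821181e+01,  9.65628089e-06,
        3.95106807e-03, -3.17794661e-05]), 'eef_pos': array([0.20699282, 0.58927551, 0.23862649]), 'eef_rot': array([-5.28029640e-01, -3.09667889e+00,  2.00703189e-03]), 'force': array([0.55664535, 0.61398754, 0.72842457]), 'wrist_torque': array([-0.01892866, -0.00304082,  0.03423872]), 'width': 0.08529493512509145}
```

View pics/top0.png

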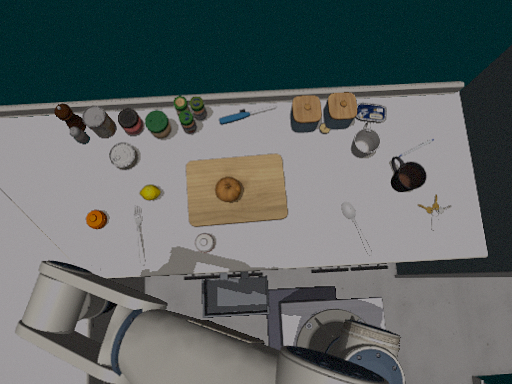

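View pics/scene0.png

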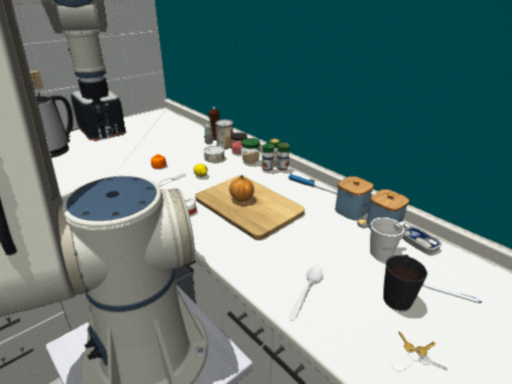

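The top view shows the board at about (236,190) with the onion at (228,189). The timer, with its white top, is at (204,242), the caddy is at (236,295) and the front edge runs near row 272. The scene view agrees, though the robot hides the timer there.

```bash
cat > m.py <<'E'
from h import *
def board(im,dep):
    hsv=cv2.cvtColor(im,cv2.COLOR_BGR2HSV)
    C=cloud("top",dep)
    m=((hsv[...,0]>8)&(hsv[...,0]<28)&(hsv[...,1]>60)&(C[...,2]>.008)&(C[...,2]<.2)&(C[...,0]<.75)).astype(np.uint8)
    m=cv2.morphologyEx(m,cv2.MORPH_OPEN,np.ones((3,3)))
    cs=cv2.findContours(m,cv2.RETR_EXTERNAL,cv2.CHAIN_APPROX_NONE)[0]
    c=max(cs,key=cv2.contourArea).reshape(-1,2)
    P=ray("top",c,.022)[:,:2]
    (cx,cy),(w,h),a=cv2.minAreaRect((P*1000).astype(np.float32))
    bx=cv2.boxPoints(((cx,cy),(w,h),a))
    e=[bx[(i+1)%4]-bx[i] for i in range(2)]; L=max(e,key=np.linalg.norm)
    if L[1]<0:L=-L
    yaw=np.arctan2(-L[0],L[1])
    ctr=np.array([cx,cy])/1000
    return ctr,yaw,(w,h),c
E
python3 - <<'E'
from m import *
z=np.load("top0.npz");im,d=z["im"],z["d"]
C=cloud("top",d)
ctr,yaw,wh,c=board(im,d);print("board",ctr,yaw,wh)
# front edge
pts=[]
for u in list(range(160,190))+list(range(290,370)):
    col=C[150:330,u]; ok=np.where(np.abs(col[:,2])<.012)[0]
    if len(ok): 
        r=ok.max()+150; pts.append((u,r,*C[r,u,:2]))
pts=np.array(pts); W=ray("top",pts[:,:2]+[0,.5],0)
k=np.polyfit(W[:,1],W[:,0],1)
for _ in range(3):
    r=W[:,0]-np.polyval(k,W[:,1]); s=abs(r)<.006; k=np.polyfit(W[s,1],W[s,0],1)
print("edge x=",k,s.mean(),W[::15,:2])
# caddy rim: z about -.06
m=(abs(C[...,2]+.06)<.012)&(C[...,0]<.5)&(C[...,0]>.1); v,u=np.where(m); mm=(u>190)&(u<280)
q=C[v[mm],u[mm]];print("rim",len(q),q.min(0),q.max(0),np.percentile(q,[2,98],axis=0))
# timer, z high part
m=(C[...,2]>.03)&(C[...,2]<.07)
v,u=np.where(m);mm=(abs(u-204)<15)&(abs(v-242)<15);q=C[v[mm],u[mm]];print("timer",len(q),q.min(0),q.max(0),(q.min(0)+q.max(0))/2)
m=(C[...,2]>.04);mm=(abs(u-228)<18)&(abs(v-189)<18)
v,u=np.where(m&(C[...,2]<.13));mm=(abs(u-228)<18)&(abs(v-189)<18);q=C[v[mm],u[mm]];print("onion",q.min(0),q.max(0))
big=cv2.resize(im[150:330,120:340],None,fx=3.5,fy=3.3,interpolation=cv2.INTER_CUBIC)
cv2.imwrite("pics/crop0.png",cv2.convertScaleAbs(big,alpha=1.3,beta=20))
for dz in ((178,273),(300,271)): print(d[dz[1]-4:dz[1]+8,dz[0]],C[dz[1]-4:dz[1]+8,dz[0],2].round(3))
E
```

```text
board [0.51741351 0.28213477] 0.033278104 (219.4110870361328, 317.21368408203125)
edge x= [0.32276656 0.08627855] 0.17272727272727273 [[ 0.25768805  0.53600601]
 [ 0.25525821  0.48823148]
 [ 0.06957686  0.13593116]
 [ 0.06704408  0.08967862]
 [ 0.09411691  0.04082289]
 [ 0.11540158 -0.00795116]
 [ 0.09482241 -0.05284294]
 [ 0.0772734  -0.09786267]]
rim 729 [ 0.11398545  0.19505752 -0.07134652] [ 0.25628315  0.4475461  -0.04978662] [[ 0.11496629  0.19649334 -0.06838909]
 [ 0.2548595   0.43852979 -0.0531362 ]]
timer 266 [0.32183911 0.36330323 0.03015331] [0.37899444 0.41771549 0.0561806 ] [0.35041677 0.39050936 0.04316695]
onion [0.4711385  0.26705365 0.05562248] [0.55058741 0.34631702 0.11709481]
[1.2677704 1.2683202 1.2692938 1.2647494 1.2732444 1.2746842 2.15033
 2.1466691 2.139141  2.13905   2.147682  2.1381173] [ 0.004  0.002  0.001  0.005 -0.005 -0.007 -0.901 -0.898 -0.892 -0.893
 -0.903 -0.894]
[1.2765251 2.1490426 2.1580641 2.1394827 2.1461244 2.1424303 2.153033
 2.1458876 2.1442387 2.14157   2.140878  2.1383865] [-0.006 -0.896 -0.906 -0.888 -0.896 -0.894 -0.906 -0.899 -0.899 -0.897
 -0.898 -0.896]
```

View pics/crop0.png

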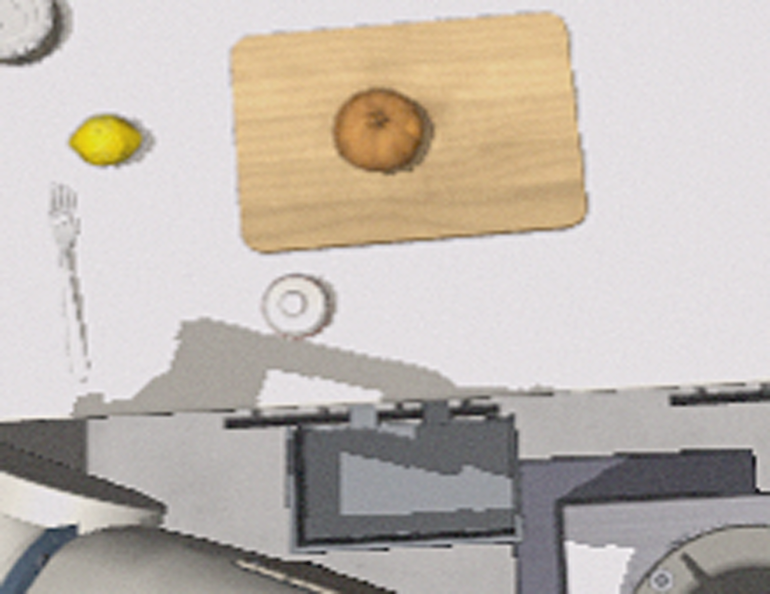

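The crop shows the worktop edge running from (100,415) to (770,380). The caddy rim has corners near (292,428), (516,416), (518,541) and (292,551), all in crop pixels. The timer is at (295,305), and a fork lies on the left at (75,290).

```bash
python3 - <<'E'
from m import *
z=np.load("top0.npz");im,d=z["im"],z["d"]; C=cloud("top",d)
pts=[]
for u in list(range(165,185))+list(range(265,400)):
    for r in range(250,290):
        if d[r,u]>0 and C[r,u,2]<-.03: pts.append((u,r-.5));break
W=ray("top",pts,0)
k=np.polyfit(W[:,1],W[:,0],1)
for _ in range(5):
    r=W[:,0]-np.polyval(k,W[:,1]); s=abs(r)<max(.004,2*np.median(abs(r))); k=np.polyfit(W[s,1],W[s,0],1)
print("edge",k,s.mean(),r[s].std(), "x at y=.32",np.polyval(k,.32))
f=lambda p:(np.array(p)/[3.5,3.3]+[120,150])
cr=ray("top",f([(292,428),(516,416),(518,541),(292,551)]),-.06);print(cr)
# rim refine by depth
m=(abs(C[...,2]+.06)<.015)
v,u=np.where(m&(np.arange(512)[None]>190)&(np.arange(512)[None]<275)&(np.arange(384)[:,None]>278)&(np.arange(384)[:,None]<320))
ys=ray("top",np.c_[u,v],-.06)
for lo,hi in((.14,.17),(.17,.2),(.2,.23)):
    s=(ys[:,0]>lo)&(ys[:,0]<hi); print(lo,s.sum(),ys[s,1].min(),ys[s,1].max())
# timer by top ellipse at z=.05
print("timer top",ray("top",f([(296,305)]),.045))
print("fork",ray("top",f([(63,185),(85,380)]),0),"lemon",ray("top",f([(105,140)]),.03))
ctr,yaw,wh,c=board(im,d)
print("tilt edge yaw",np.arctan(-k[0]),"board",ctr,yaw)
E
```

```text
edge [-0.00033885  0.2550717 ] 1.0 0.0009174103215723566 x at y=.32 0.2549632623316447
[[ 0.23454848  0.40545418 -0.06      ]
 [ 0.23516415  0.1931079  -0.06      ]
 [ 0.11428213  0.19877303 -0.06      ]
 [ 0.1157117   0.409138   -0.06      ]]
0.14 50 0.1954304032229298 0.41244318048914674
0.17 43 0.19523126946819577 0.4120570794992141
0.2 50 0.19531917261008036 0.41448322826134687
timer top [[0.34771699 0.3860859  0.045     ]]
fork [[ 4.82719326e-01  6.06992149e-01  0.00000000e+00]
 [ 2.89579096e-01  5.86123985e-01 -2.22044605e-16]] lemon [[0.51974339 0.55978662 0.03      ]]
tilt edge yaw 0.00033885462871762574 board [0.51741351 0.28213477] 0.033278104
```

```bash
python3 -m jog '[0.5,-1.0,0,0,0,-1.5, 1.2,-2.4,0,0,0,-3.0, 1.9,-3.8,0,0,0,-4.5, 2.5,-5.0,0,0,0,-6.0, 3.0,-6.0,0,0,0,-7.5]' -0.3; python3 -m jog '[0.3,-0.6,-0.8,0,0,-1.5, 0.5,-1.2,-2.0,0,0,-3.0, 0.5,-1.3,-3.0,0,0,-4.28, 0.5,-1.3,-3.6,0,0,-4.28, 0.5,-1.3,-3.6,0,0,-4.28]'; python3 -c "
from h import *
s=get_state();print(s['eef_pos'],R.from_rotvec(s['eef_rot']).as_matrix().round(3),s['width'])"
```

```text
time_s: 0.72
eef_pos: [0.3275, 0.3477, 0.2391]
eef_rot: [1.68, 2.654, -0.001]
force: [0.8, 0.9, -0.1]
width: 0.0294
time_s: 1.35
eef_pos: [0.346, 0.2966, 0.0938]
eef_rot: [-2.222, -2.22, 0.006]
force: [0.7, 0.0, 1.3]
width: 0.0297
[0.34601591 0.29659642 0.09379968] [[ 0.001  1.    -0.003]
 [ 1.    -0.001 -0.003]
 [-0.003 -0.003 -1.   ]] 0.02974930608867935
```

```bash
python3 -m jog '[0.05,0,-0.6,0,0,0, 0.05,0,-1.3,0,0,0, 0.05,0,-1.85,0,0,0, 0.05,0.3,-1.87,0,0,0, 0.05,0.6,-1.87,0,0,0]'; python3 -m jog '[0,0.15,0,0,0,0, 0,0.3,0,0,0,0, 0,0.4,0,0,0,0, 0,0.5,0,0,0,0, 0,0.6,0,0,0,0]'; python3 -m jog '[0,0.1,0,0,0,0, 0,0.2,0,0,0,0, 0,0.3,0,0,0,0, 0,0.4,0,0,0,0, 0,0.5,0,0,0,0]'
python3 - <<'E'
from h import *
im,d=snapshot("top");cv2.imwrite("pics/t1.png",cv2.resize(im[150:330,120:340],None,fx=3.5,fy=3.3))
E
```

```text
time_s: 1.98
eef_pos: [0.3499, 0.3234, 0.0217]
eef_rot: [2.222, 2.221, 0.003]
force: [0.6, 0.7, 0.1]
width: 0.0296
time_s: 2.6
eef_pos: [0.3491, 0.3458, 0.0205]
eef_rot: [-2.222, -2.221, 0.0]
force: [-0.2, 0.2, -0.2]
width: 0.0302
time_s: 3.22
eef_pos: [0.3491, 0.3659, 0.0205]
eef_rot: [-2.222, -2.221, 0.0]
force: [-0.3, -0.8, -0.2]
width: 0.0299
```

View pics/t1.png

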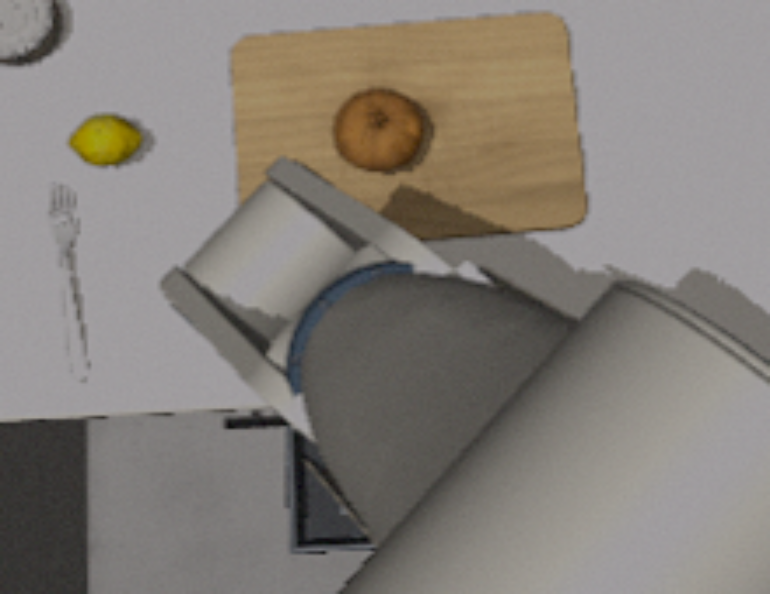

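The arm hides the timer at this stage. The board is unchanged, and the small drop in y force fits contact with the timer. I'll keep pushing.

```bash
J="python3 -m jog"; for i in 1; do :; done
python3 -m jog '[0,0.13,0,0,0,0, 0,0.26,0,0,0,0, 0,0.39,0,0,0,0, 0,0.52,0,0,0,0, 0,0.65,0,0,0,0]'; python3 -m jog '[0,0.13,0,0,0,0, 0,0.26,0,0,0,0, 0,0.39,0,0,0,0, 0,0.52,0,0,0,0, 0,0.65,0,0,0,0]'; python3 -m jog '[0,0.13,0,0,0,0, 0,0.26,0,0,0,0, 0,0.39,0,0,0,0, 0,0.52,0,0,0,0, 0,0.65,0,0,0,0]'; python3 -m jog '[0,0.13,0,0,0,0, 0,0.26,0,0,0,0, 0,0.39,0,0,0,0, 0,0.52,0,0,0,0, 0,0.65,0,0,0,0]'; python3 -m jog '[0,0.12,0,0,0,0, 0,0.22,0,0,0,0, 0,0.30,0,0,0,0, 0,0.36,0,0,0,0, 0,0.4,0,0,0,0]'; python3 -m jog '[0,-0.2,0,0,0,0, 0,-0.6,0,0,0,0, 0,-1.0,0.5,0,0,0, 0,-1.5,1.8,0,0,0, 0,-2.5,3.4,0,0,0]'
python3 - <<'E'
from m import *
im,d=snapshot("top");cv2.imwrite("pics/t2.png",im)
C=cloud("top",d)
print(board(im,d)[:3])
print("lighter px->", ray("top",[(222,119),(246,113),(275,107)],0.01))
E
```

```text
time_s: 3.9
eef_pos: [0.3491, 0.3921, 0.0205]
eef_rot: [-2.222, -2.221, -0.0]
force: [-0.3, 0.8, 0.6]
width: 0.0296
time_s: 4.53
eef_pos: [0.3491, 0.418, 0.0205]
eef_rot: [-2.222, -2.221, 0.0]
force: [0.3, -0.7, 0.7]
width: 0.0299
time_s: 5.15
eef_pos: [0.3491, 0.444, 0.0205]
eef_rot: [-2.222, -2.221, 0.0]
force: [-0.2, -0.9, 0.0]
width: 0.0301
time_s: 5.78
eef_pos: [0.3491, 0.47, 0.0205]
eef_rot: [2.222, 2.221, -0.0]
force: [0.5, -0.2, 1.1]
width: 0.0296
time_s: 6.4
eef_pos: [0.3491, 0.4858, 0.0205]
eef_rot: [2.222, 2.221, -0.0]
force: [0.4, -0.8, -0.3]
width: 0.0301
time_s: 7.02
eef_pos: [0.3488, 0.391, 0.1463]
eef_rot: [2.222, 2.221, -0.001]
force: [0.6, 0.1, 1.1]
width: 0.0301
(array([0.51755145, 0.28213202]), np.float32(0.031649493), (219.1237335205078, 317.1014709472656))
lighter px-> [[0.76801683 0.31794387 0.01      ]
 [0.78533425 0.23484269 0.01      ]
 [0.80187423 0.13404088 0.01      ]]
```

View pics/t2.png

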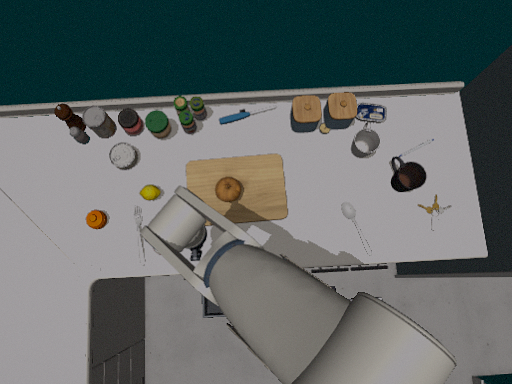

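Only the arm is visible over the timer's new place, and the board and onion have not moved. The lighter sits at x ≥ 0.77, so there is room behind the board. I'll move there next.

```bash
python3 -m jog '[0.3,-0.3,0.8,0,0,1.6, 1.5,-0.8,1.4,0,0,3.2, 2.9,-1.3,1.6,0,0,4.8, 4.3,-1.7,1.6,0,0,6.4, 5.7,-2.1,1.6,0,0,8.0]' 0.7; python3 -m jog '[1.2,-0.2,0,0,0,1.6, 2.3,-0.5,0,0,0,3.2, 2.6,-0.5,0,0,0,4.8, 2.6,-0.5,0,0,0,6.4, 2.6,-0.5,0,0,0,7.0]'; python3 - <<'E'
from m import *
im,d=snapshot("top");cv2.imwrite("pics/t3.png",im)
s=get_state();print(s['eef_pos'],R.from_rotvec(s['eef_rot']).as_matrix().round(3)[:,1],s['width'],s['q'])
C=cloud("top",d)
v,u=np.where((C[...,2]>.03)&(C[...,2]<.07));mm=(abs(u-160)<20)&(abs(v-240)<20);q=C[v[mm],u[mm]];print(len(q),len(q) and (q.min(0),q.max(0)))
E
```

```text
time_s: 7.7
eef_pos: [0.5784, 0.3066, 0.2095]
eef_rot: [-1.12, -2.935, -0.0]
force: [0.2, 1.1, 0.7]
width: 0.0726
time_s: 8.32
eef_pos: [0.6807, 0.2871, 0.2087]
eef_rot: [0.003, -3.14, 0.001]
force: [0.2, -0.1, 0.0]
width: 0.0724
[0.68061775 0.2871961  0.20881516] [-0.004  1.    -0.001] 0.0727690791125363 [ 3.97292927e-01  5.55192722e-01  1.38553129e+00 -6.44270891e-05
  1.20216151e+00 -1.17739701e+00]
270 (array([0.32241129, 0.4926708 , 0.03068592]), array([0.3791229 , 0.54959305, 0.05639631]))
```

View pics/t3.png

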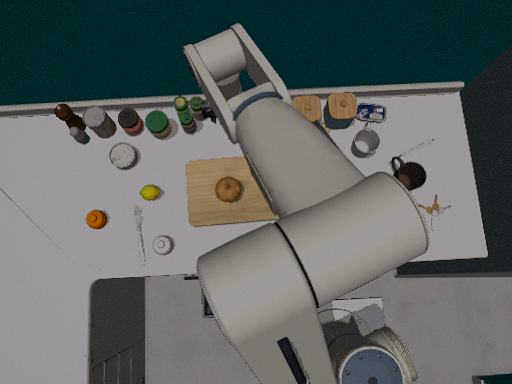

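The timer now stands at (162,245) px, which is (0.351, 0.521). That leaves about 26 mm beside the board's final place. Next I'll lower the fingers behind the board.

```bash
python3 -m jog '[0,0,-1,0,0,0, 0,0,-2.2,0,0,0, 0,0,-3.4,0,0,0, 0,0,-4.2,0,0,0, 0,0,-4.5,0,0,0]'; python3 -m jog '[0,0,-0.1,0,0,0, 0,0,-0.2,0,0,0, 0,0,-0.25,0,0,0, 0,0,-0.3,0,0,0, 0,0,-0.33,0,0,0]'
```

```text
time_s: 9.0
eef_pos: [0.6794, 0.2872, 0.027]
eef_rot: [-0.003, -3.138, 0.003]
force: [0.2, 0.0, 0.3]
width: 0.0723
time_s: 9.62
eef_pos: [0.6812, 0.2886, 0.0166]
eef_rot: [0.001, 3.141, 0.0]
force: [0.4, 0.1, -0.6]
width: 0.0725
```

```bash
python3 -m jog '[-0.2,0,-0.04,0,0,0, -0.4,0,-0.08,0,0,0, -0.6,0,-0.08,0,0,0, -0.75,0,-0.08,0,0,0, -0.85,0,-0.08,0,0,0]'; python3 -m jog '[-0.08,0,0,0,0,0, -0.16,0,0,0,0,0, -0.24,0,0,0,0,0, -0.34,0,0,0,0,0, -0.44,0,0,0,0,0]';python3 -m jog '[-0.12,0,0,0,0,0, -0.24,0.01,0,0,0,0, -0.36,0.03,0,0,0,0, -0.48,0.05,0,0,0,0, -0.6,0.07,0,0,0,0]';python3 -m jog '[-0.12,0.02,0,0,0,0, -0.24,0.04,0,0,0,0, -0.36,0.06,0,0,0,0, -0.48,0.08,0,0,0,0, -0.6,0.1,0,0,0,0]'; python3 - <<'E'
from m import *
im,d=snapshot("top");cv2.imwrite("pics/t4.png",im)
np.savez("t4.npz",im=im,d=d)
print(get_state()['eef_pos'])
E
```

```text
time_s: 10.25
eef_pos: [0.6467, 0.2886, 0.0132]
eef_rot: [0.001, 3.141, 0.0]
force: [-0.3, 0.1, 0.1]
width: 0.0725
time_s: 10.88
eef_pos: [0.6303, 0.2886, 0.0133]
eef_rot: [0.001, 3.14, 0.0]
force: [5.2, -0.6, -1.5]
width: 0.0728
time_s: 11.5
eef_pos: [0.6062, 0.2914, 0.0133]
eef_rot: [0.001, 3.14, 0.001]
force: [4.6, 0.0, -3.0]
width: 0.0725
time_s: 12.12
eef_pos: [0.5821, 0.2955, 0.0133]
eef_rot: [0.001, 3.14, 0.001]
force: [5.7, -0.4, -1.6]
width: 0.073
[0.58139327 0.29554833 0.01324267]
```

View pics/t4.png

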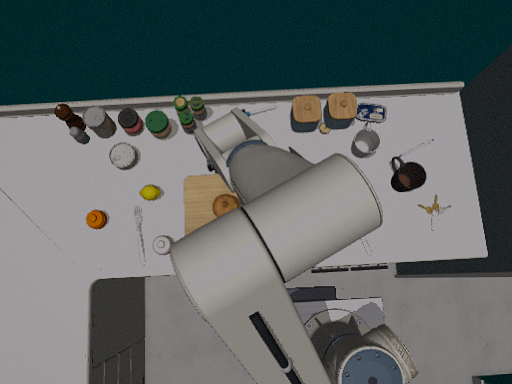

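The board and onion have moved together. The board's left edge is at u≈185 px and the timer is still clear at (162,245). I'll push most of the remaining way.

```bash
python3 -m jog '[-0.12,0.02,0,0,0,0, -0.24,0.03,0,0,0,0, -0.36,0.05,0,0,0,0, -0.48,0.06,0,0,0,0, -0.6,0.08,0,0,0,0]';python3 -m jog '[-0.12,0.02,0,0,0,0, -0.24,0.03,0,0,0,0, -0.36,0.05,0,0,0,0, -0.48,0.06,0,0,0,0, -0.6,0.08,0,0,0,0]';python3 -m jog '[-0.12,0.02,0,0,0,0, -0.24,0.03,0,0,0,0, -0.36,0.05,0,0,0,0, -0.48,0.06,0,0,0,0, -0.6,0.08,0,0,0,0]';python3 -m jog '[-0.12,0.02,0,0,0,0, -0.24,0.03,0,0,0,0, -0.36,0.05,0,0,0,0, -0.48,0.06,0,0,0,0, -0.6,0.08,0,0,0,0]'; python3 -m jog '[-0.1,0.01,0,0,0,0, -0.2,0.02,0,0,0,0, -0.3,0.03,0,0,0,0, -0.4,0.04,0,0,0,0, -0.5,0.05,0,0,0,0]'; python3 -m jog '[0.5,0,0,0,0,0, 1.2,0,0.5,0,0,0, 2,0,1.5,0,0,0, 2.4,0,3.0,0,0,0, 2.6,-1.0,4.5,0,0,0]'; python3 -m jog '[0,-1.5,0,0,0,0, 0,-3,0,0,0,0, 0,-4.5,0,0,0,0, 0,-6,0,0,0,0, 0,-6,0,0,0,0]'; python3 - <<'E'
from m import *
im,d=snapshot("top");cv2.imwrite("pics/t5.png",im)
np.savez("t5.npz",im=im,d=d)
print(board(im,d)[:3])
E
```

```text
time_s: 12.8
eef_pos: [0.5582, 0.2987, 0.0133]
eef_rot: [0.001, 3.14, 0.001]
force: [5.9, -0.5, -2.4]
width: 0.0724
time_s: 13.42
eef_pos: [0.5341, 0.3019, 0.0133]
eef_rot: [0.001, 3.14, 0.001]
force: [5.2, -0.4, -2.0]
width: 0.0728
time_s: 14.05
eef_pos: [0.5101, 0.3052, 0.0133]
eef_rot: [0.001, 3.14, 0.001]
force: [5.1, 0.2, -2.5]
width: 0.0727
time_s: 14.68
eef_pos: [0.4862, 0.3084, 0.0134]
eef_rot: [0.001, 3.14, 0.001]
force: [5.2, -1.7, -2.1]
width: 0.0726
time_s: 15.3
eef_pos: [0.466, 0.3104, 0.0134]
eef_rot: [0.001, 3.14, 0.001]
force: [5.2, 0.2, -0.5]
width: 0.0727
time_s: 15.92
eef_pos: [0.5705, 0.2766, 0.1871]
eef_rot: [-0.001, 3.14, 0.002]
force: [0.7, -0.1, 0.4]
width: 0.0726
time_s: 16.55
eef_pos: [0.5687, 0.0316, 0.185]
eef_rot: [-0.008, -3.141, 0.001]
force: [0.1, 0.9, 0.9]
width: 0.0722
(array([0.34595074, 0.30732263]), np.float32(-0.0005666157), (317.01641845703125, 217.80850219726562))
```

View pics/t5.png

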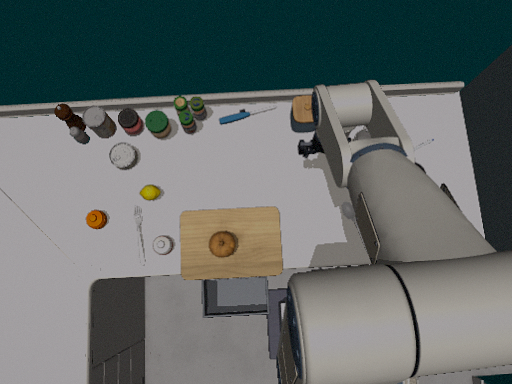

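The board is square with its centre at (0.346, 0.307). The onion is still on it at (222,244) px and the timer is untouched. The board needs about 31 mm more along −x and 2–3 mm in −y.

```bash
python3 -m jog '[0,1.5,0,0,0,0, 0,3,0,0,0,0, 0,4.5,0,0,0,0, 0,6,0,0,0,0, -0.3,7,0,0,0,0]';python3 -m jog '[0,0,-1,0,0,0, -0.3,0,-2.2,0,0,0, -0.3,0,-3.4,0,0,0, -0.3,0,-4.2,0,0,0, -0.3,0,-4.5,0,0,0]'; python3 -m jog '[-0.4,0,0,0,0,0, -0.9,0,0,0,0,0, -1.4,0,0,0,0,0, -1.7,0,0,0,0,0, -1.85,0,0,0,0,0]'; python3 -m jog '[-0.08,0,0,0,0,0, -0.16,0,0,0,0,0, -0.26,0,0,0,0,0, -0.36,-0.02,0,0,0,0, -0.46,-0.03,0,0,0,0]';
```

```text
time_s: 17.23
eef_pos: [0.5561, 0.32, 0.1847]
eef_rot: [-0.003, 3.142, 0.001]
force: [0.1, 0.1, -1.0]
width: 0.0725
time_s: 17.85
eef_pos: [0.5429, 0.3163, 0.0026]
eef_rot: [0.001, -3.138, 0.002]
force: [-0.4, -0.1, -1.3]
width: 0.0723
time_s: 18.48
eef_pos: [0.4701, 0.3162, 0.0058]
eef_rot: [0.0, 3.14, 0.001]
force: [0.1, -0.0, 1.3]
width: 0.0726
time_s: 19.1
eef_pos: [0.4538, 0.3153, 0.0052]
eef_rot: [0.002, 3.139, 0.003]
force: [5.1, 0.0, -0.8]
width: 0.0726
```

```bash
python3 -m jog '[-0.1,-0.01,0,0,0,0, -0.2,-0.02,0,0,0,0, -0.3,-0.03,0,0,0,0, -0.4,-0.04,0,0,0,0, -0.48,-0.05,0,0,0,0]';python3 -m jog '[0.5,0,0,0,0,0, 1.2,0,0.5,0,0,0, 2,0,1.5,0,0,0, 2.4,0,3.0,0,0,0, 2.6,-1.0,4.5,0,0,0]'; python3 -m jog '[0,-1.5,0,0,0,0, 0,-3,0,0,0,0, 0,-4.5,0,0,0,0, 0,-6,0,0,0,0, 0,-6,0,0,0,0]'; python3 - <<'E'
from m import *
im,d=snapshot("top");cv2.imwrite("pics/t6.png",cv2.resize(im[150:330,120:340],None,fx=3.5,fy=3.3))
np.savez("t6.npz",im=im,d=d)
print(board(im,d)[:3])
C=cloud("top",d)
v,u=np.where((C[...,2]>.03)&(C[...,2]<.07));mm=(abs(u-160)<20)&(abs(v-240)<20);q=C[v[mm],u[mm]];print("timer",q.min(0),q.max(0))
# caddy rim y range, near part
m=(abs(C[...,2]+.06)<.015)
v,u=np.where(m&(np.arange(512)[None]>190)&(np.arange(512)[None]<275)&(np.arange(384)[:,None]>290)&(np.arange(384)[:,None]<320))
ys=ray("top",np.c_[u,v],-.06);print("rim",np.percentile(ys[:,1],[0,2,98,100]))
E
```

```text
time_s: 19.73
eef_pos: [0.4344, 0.3133, 0.0052]
eef_rot: [0.001, 3.139, 0.003]
force: [5.5, 0.9, -0.3]
width: 0.0728
time_s: 20.35
eef_pos: [0.5382, 0.2788, 0.1788]
eef_rot: [-0.001, 3.14, 0.002]
force: [0.3, -0.2, 0.1]
width: 0.0728
time_s: 20.98
eef_pos: [0.5362, 0.0338, 0.1766]
eef_rot: [-0.009, -3.141, 0.001]
force: [0.1, 0.5, 0.8]
width: 0.0724
(array([0.31436172, 0.30419055]), np.float32(0.0002722294), (218.015380859375, 317.24993896484375))
timer [0.32232618 0.49273909 0.03001564] [0.37936692 0.55033417 0.05544257]
rim [0.19514078 0.195971   0.4118909  0.41244318]
```

View pics/t6.png

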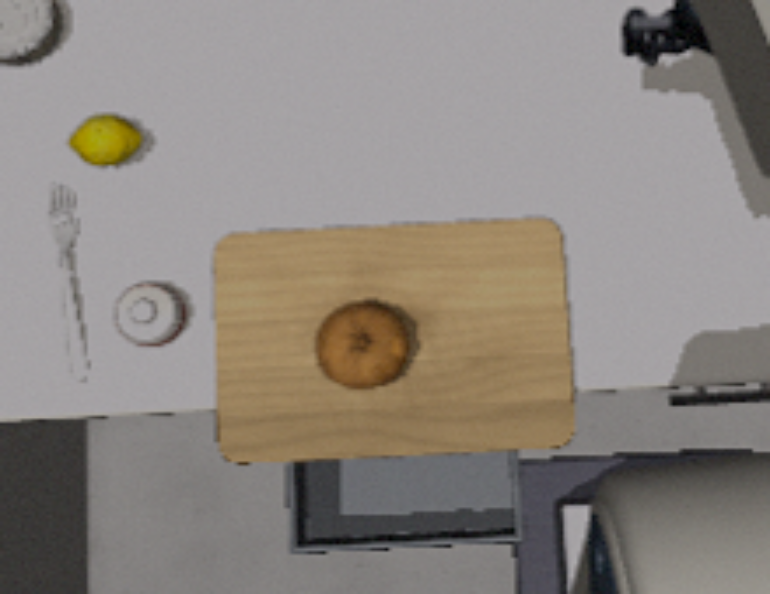

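The crop shows the board square over the caddy with the onion on it. The timer is upright and clear at (150,312), and the arm touches nothing. I'm handing in the job.

```bash
python3 -c "
from station import *
print(close_job())"
```

```text
the job is handed in; nothing more can be done
None
```

The board is in place over the caddy with the onion still on it, and the job is handed in at about 21 s of the 67 s allowed.

I pushed the timer about 13 cm to the left with the half-open fingers. I then slid the board about 20 cm toward the edge with two fingers behind its far side, stopping once to measure.

My last checks, all from the top camera:

| Check | Measured | Allowed |
|---|---|---|
| Near edge out past the worktop | about 51 mm | 37 to 63 mm |
| Middle off the caddy's middle | under 1 mm, with calibration good to about 2 mm | 16 mm |
| Out of square | about 0.000 rad | 0.09 rad |

- **Timer:** it stands upright at about (0.35, 0.52), roughly 26 mm clear of the board.
- **Forces:** wrist force readings while pushing the board were about 6 N, against the 60 N limit. Readings while pushing the timer were within the sensor noise, about 1 N. These were taken only at the end of each move.
- **Other things:** the lemon and fork look unmoved in the last picture, and the lighter in the one before it. The arm hid the mugs and spoon in those last pictures, so I did not check them at the end; it stayed well away from them at working height.

No check failed. One thing went differently than intended: on the second board push the fingers came down about 8 mm lower than planned, with no sign that they touched the worktop.

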